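# Back off the lid wheel of a thermal cycler

### The job

Slacken the clamped lid of the thermal cycler: with a fingertip rolled along its knurled rim, never gripping it, turn the lid wheel anticlockwise (seen from above) until the index line on the wheel has come round to the pointer on the lid for the second time, and leave it there in line with the pointer. Only then push the small sliding latch on the front of the lid all the way across to the left (as seen from the robot). Leave the jar on the lid and the bottle and tip box beside the machine where they stand.

Things in the scene. Friction and masses are not known exactly. Their poses are not given: they have to be found in the camera images.
- cycler: Thermal cycler, a fixed black and grey box 330 mm (its x) by 254 mm (its y) on the bench; its grey lid has a flat top 300 x 200 mm, 140 mm above the bench. Origin at the centre of the underside; x runs from the front (screen, facing the robot) to the back, y to the left seen from the robot, z up. The whole machine may be turned up to 0.35 rad either way.
- wheel_center (a point): Centre of the knurled metal lid wheel, half-way up it, on its upright axis: in the cycler's frame 30 mm behind the middle, 160 mm up. The wheel is a solid disc 70 mm in diameter over its ribs and 24 mm thick; its underside is 8 mm above the lid top (a 20 mm stem below it), its top 172 mm above the bench. It does not rise as it turns. A dark index line runs from hub to rim on its top.
- wheel (a joint): Turn of the wheel in rad, growing anticlockwise seen from above (loosening). At 0, 6.283 (first time round) and 12.566 (second time round: the goal) its index line points to the cycler's front, -x, straight at the dark arrow-shaped pointer on the lid. It starts between 2.6 and 5.4, so 1.1 to 1.6 turns are to be made. It turns stiffly (0.06 N m: about 2 N along the rim), stays where it is left, and has a stop at 18.0.
- latch_top (a point): Centre of the top of the sliding latch, a black block 26 mm (cycler x) by 14 mm (cycler y), standing 17 mm above the lid top, near the front of the lid on a dark track: 105 mm in front of the cycler's middle. It slides along the cycler's +y only.
- latch (a joint): Slide of the latch in m: 0 shut, 0.030 fully across to the cycler's +y (left seen from the robot), where it meets a stop. It starts between 0 and 0.004. Needs about 1.5 N and stays where it is left.
- jar: Bystander: small closed jar, 36 mm across, 45 mm tall, standing loose on a back corner of the lid. Origin at the centre of its underside.
- bottle: Bystander: brown bottle, 64 mm across, 120 mm tall, standing on the bench at the cycler's left (+y) side. Origin at the centre of its underside.
- tipbox: Bystander: pipette-tip box 122 x 87 x 59 mm on the bench at the cycler's right (-y) side. Origin at the centre of its underside.

How it is judged:
By the outcome, as a careful person would: the job done as asked, in the order asked, and still so for the second after the job is handed in, with the robot touching nothing.
It also fails if it takes over 72 s, if anything falls off the work surface, if the arm or the gripper's body presses on something with over 40 N, if the wrist force passes 120 N, or if a joint passes its speed limit or range.

### The arm

A 6-joint arm with a two-finger parallel gripper is mounted at the origin on the work surface. World frame = base frame: x ahead of the robot, y to its left, z up, the work surface at z = 0. Lengths are in m, angles in degrees, forces in N, time in s.
With the tool pointing down it reaches from about 0.35 to 0.925 m from the base axis. Payload 6.4 kg.
Tool frame: the origin (TCP) lies between the finger pads; the fingertips stand 8 mm ahead of it and the grasp point (between the pads) lies 11 mm behind it; z points along the fingers, y is the line along which they close (so a half turn about z gives the same grasp; the last joint's range is limited). The gripper opens to 94 mm and grips with 3 to 60 N. Pads are 16 mm wide; open, the fingers measure 119 mm over their backs; the gripper's body (75 mm by 177 mm) begins 78 mm behind the grasp point.
Start: joints at [-75.579, 14.043, 89.255, -0, 76.702, -9.975], TCP at [0.268, -0.592, 0.213] pointing down, gripper open.
Joint ranges: [-179.41, 179.41], [-58.25, 129.5], [7.25, 145.43], [-54.29, 234.29], [11.92, 165.04], [-157.13, 157.13]. Speed limits (degrees/s): [147.25, 147.25, 180, 180, 180, 180].

### API

Orientations are given as a 3x3 rotation matrix whose columns are the frame's x, y, z axes.
In Python, from rig import sensors, cams, workorder gives the robot as it stands. The module is installed in compiled form; this text tells all that it offers.
- The arm moves only by the tool play_rows, never from a script. Its argument "motion" is a list of rows, each an object with "hand": the gripper command: -1 is shut, 1 is fully open, values between are in proportion; "linear": the shift along the world's x, y, z in cm, a list of three; "turn": the turn about the world's z in rad. A call has 1 to 5 rows; each row is the pose to reach, as a shift and turn from the pose commanded when the call began; what a row does not reach only later rows make up. A row lasts 1/10 s, in which the tool goes at most 50 mm and 8.59 degrees, less where a joint would pass 70% of its speed; a pose out of reach is approached as far as the arm can. A call with a gripper value outside its range is refused whole. The fingers move at their own pace and stop on an object; "force" is the grip in N (left out, the last holds). Time passes only in rows, so rows that repeat a pose let the fingers close. It gives the time, the measured TCP pose, the force, the opening and the grip force at its end, in the units of the state.
- sensors.get_obs(): the state, without advancing time (a new reading comes with each control period).
- cams.capture(name): name is "side" or "top"; returns a dict with "frame" (400x640x3 uint8, red, green, blue), "camera_matrix" (3x3 intrinsics, pixels), "k1" (the pictures are not rectified: a ray, as slopes to the right and down, at radius r is drawn at 1 + k1 r^2 times it, then the intrinsics apply), "rvec" (rotation vector, rad) and "tvec" (3), from world to camera coordinates, as OpenCV has them. Camera axes: x right, y down, z forward; pixel columns grow to the right and rows downward; lengths in m; the calibration is good to about 2 mm. A picture is of the moment at which its call begins. There is no depth.
- workorder.hand_in(): hands the job in; it is judged then, once.
The state is a dict: "time_s": time; "joints": joint angles; "joint_velocities": joint speeds; "tau": joint torques, N m; "position": TCP position; "tcp_rot": TCP orientation; "wrist_force": force on the tool from outside, world axes, zero at the start; "moment": the same for the moment, N m; "grip_width": finger opening in m; "gripper_force": force on a finger pad.
Only numpy, scipy, OpenCV 4.12 (cv2) and the standard library are available. Lean on these libraries where they do the work, as an engineer would, in place of code of your own. Each camera call takes 0.05 s, during which the arm holds its last target. There are 200 camera calls.

## Working session

There is one attempt and no reset: what is moved stays moved. The work goes in short steps, Python scripts to look and compute and a tool call to move; the robot and the scene stay as the last step left them, time stands still between calls to the robot, and variables do not carry over. Pictures are saved under pics/ and viewed, at most 10 in all, crops included, and the job is handed in when it is done.

Besides the shell and the picture viewer there is one more tool, called after "Emit:" by a JSON object that holds its "fn" and its "kwargs". play_rows: Moves the arm, as the interface text tells. Its arguments: {"type":"object","properties":{"motion":{"type":"array"},"force":{"type":"number"}},"required":["motion"]}

```bash
mkdir -p pics; cat > h.py <<'E'
import numpy as np, cv2
from rig import sensors, cams, workorder
def cap(n,fn=None):
    c=cams.capture(n)
    if fn: cv2.imwrite('pics/'+fn,c['frame'][:,:,::-1])
    return c
def ray(c,u,v):
    K=np.array(c['camera_matrix']);k=c['k1']
    d=np.array([(u-K[0,2])/K[0,0],(v-K[1,2])/K[1,1]]);s=d.copy()
    for _ in range(20): s=d/(1+k*(s@s))
    R=cv2.Rodrigues(np.array(c['rvec'],float))[0];t=np.array(c['tvec'],float).ravel()
    return -R.T@t,R.T@np.array([s[0],s[1],1])
def atz(c,u,v,z):
    o,d=ray(c,u,v);return o+d*(z-o[2])/d[2]
def proj(c,p):
    R=cv2.Rodrigues(np.array(c['rvec'],float))[0];t=np.array(c['tvec'],float).ravel()
    q=R@np.array(p,float)+t;s=q[:2]/q[2];s=s*(1+c['k1']*(s@s));K=np.array(c['camera_matrix'])
    return K[0,0]*s[0]+K[0,2],K[1,1]*s[1]+K[1,2]
E
python3 - <<'E'
from h import *
for n in('side','top'):
    c=cap(n,n+'0.png');print(n,ray(c,320,200),c['camera_matrix'],c['k1'])
o=sensors.get_obs();print(o)
E
```

```text
side (array([0.55560936, 0.73601655, 0.50759197]), array([ 0.03337817, -0.86514674, -0.50059274])) [[361.63994101   0.         317.31328416]
 [  0.         361.63994101 195.8629818 ]
 [  0.           0.           1.        ]] -0.0728461816985557
top (array([0.36610998, 0.07145147, 1.14907866]), array([ 0.19869975, -0.00691491, -0.980068  ])) [[438.6686571    0.         316.89693072]
 [  0.         438.6686571  198.43981121]
 [  0.           0.           1.        ]] 0.023827148775144556
{'time_s': 0.1, 'joints': array([-7.55776232e+01,  1.40807305e+01,  8.93155159e+01, -8.86038231e-04,
        7.67027559e+01, -9.97508988e+00]), 'joint_velocities': array([ 0.10031713, -0.00379459, -0.193096  ,  0.00171226,  0.03043814,
       -0.06190314]), 'tau': array([-5.01997638e-04, -4.16925788e+01, -3.15522444e+01,  6.86249393e-02,
        3.10623867e-02, -4.86084218e-05]), 'position': array([ 0.26836366, -0.59144669,  0.21247132]), 'tcp_rot': array([[ 9.10700514e-01,  4.13067035e-01, -4.44944124e-04],
       [ 4.13067177e-01, -9.10699028e-01,  1.66971352e-03],
       [ 2.84493432e-04, -1.70440077e-03, -9.99998507e-01]]), 'wrist_force': array([ 0.15873058, -0.31094881, -1.05718492]), 'moment': array([ 0.02548828,  0.01014622, -0.03660873]), 'gripper_force': 0.0, 'grip_width': 0.09368046416247985}
```

View pics/top0.png

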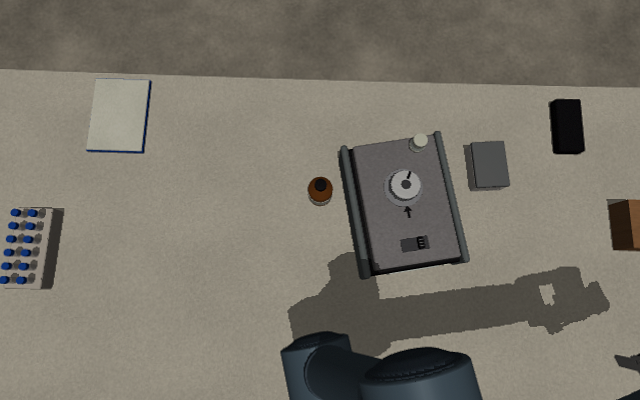

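View pics/side0.png

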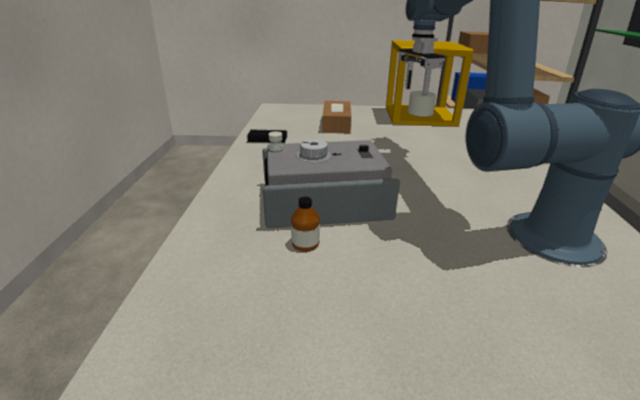

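The top picture shows the cycler around (405,205), with the wheel at about (405,185), the pointer at (408,211), the latch at (421,242), the jar at (420,142), the bottle at (320,190) and the tip box at (488,165). I'll zoom in.

```bash
python3 - <<'E'
from h import *
c=cap('top');f=c['frame'][125:280,335:475,::-1]
cv2.imwrite('pics/z0.png',cv2.resize(f[:130+25],None,fx=3.8,fy=3.8,interpolation=cv2.INTER_CUBIC))
E
```

```text
(no output)
```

View pics/z0.png

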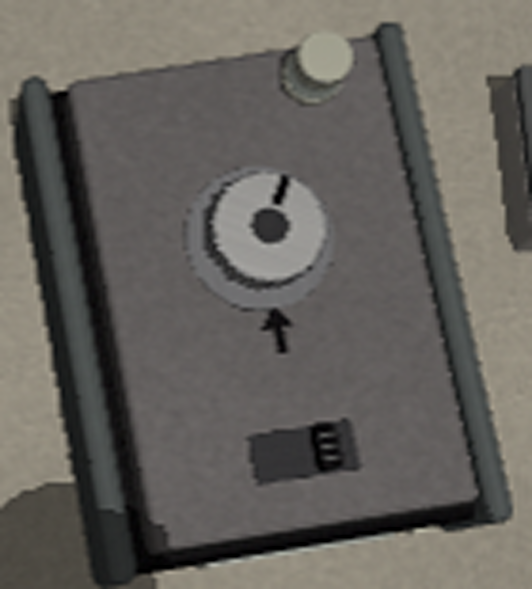

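```bash
cat >> h.py <<'E'
def crop(c,x,y,z,k=3.8,ox=335,oy=125): return atz(c,(x+.5)/k-.5+ox,(y+.5)/k-.5+oy,z)
E
python3 - <<'E'
from h import *
c=cap('top')
L=[crop(c,*p,.14) for p in((72,85),(372,40),(476,500),(150,550))]
for l in L: print('corner',l.round(4))
xd=(L[0]+L[1]-L[2]-L[3]);print('yaw',np.arctan2(xd[1],xd[0]), 'len',np.linalg.norm(xd)/2)
yd=(L[0]+L[3]-L[2]-L[1]);print('yaw2',np.arctan2(-yd[0],yd[1]), np.linalg.norm(yd)/2)
W=crop(c,270,226,.172);T=crop(c,284,178,.172);print('wheel',W,'idx',T, np.arctan2(*(T-W)[[1,0]]))
P=crop(c,275,312,.14);Q=crop(c,282,352,.14);print('ptr',P,Q,np.arctan2(*(P-Q)[[1,0]]),'W-P',np.arctan2(*(W-Q)[[1,0]]))
Lt=crop(c,326,447,.157);print('latch',Lt,np.arctan2(*(W-Lt)[[1,0]]))
print('jar',crop(c,326,58,.185),'bottle',atz(c,320,184,.12))
yaw=.125
R=np.array([[np.cos(yaw),-np.sin(yaw)],[np.sin(yaw),np.cos(yaw)]])
print('latch local', R.T@(Lt-W)[:2])
for p in L: print(R.T@(p-W)[:2])
E
```

```text
corner [ 0.7032 -0.0129  0.14  ]
corner [ 0.7387 -0.2034  0.14  ]
corner [ 0.4492 -0.2586  0.14  ]
corner [ 0.4136 -0.0629  0.14  ]
yaw 0.17960194275813424 len 0.29431597481278216
yaw2 0.18225861659111164 0.19636342295640846
wheel [ 0.60713605 -0.13057685  0.172     ] idx [ 0.63731863 -0.13941106  0.172     ] -0.28473915953324036
ptr [ 0.56063935 -0.13959662  0.14      ] [ 0.53581897 -0.14354855  0.14      ] 0.15789568140464927 W-P 0.17992077303612214
latch [ 0.47646327 -0.16524838  0.157     ] 0.25935491474081107
jar [ 0.70982135 -0.16305264  0.185     ] bottle [0.61410143 0.0652547  0.12      ]
latch local [-0.1339759  -0.01810942]
[0.10996951 0.10474636]
[ 0.12149011 -0.08870251]
[-0.17267049 -0.1073575 ]
[-0.1836246   0.09127687]
```

The zoomed crop gives these positions:

| Item | Value |
|---|---|
| Wheel centre | about (0.607, -0.131) |
| Yaw | about 0.18 rad |
| Wheel angle | about 2.68 rad (index line points back and right), so 9.89 rad to turn |
| Latch | near its shut end |

Next I'll check where the yellow rack stands relative to the gripper.

```bash
python3 - <<'E'
from h import *
c=cap('side')
for p in((400,122),(462,122),(420,112)): print(p,atz(c,*p,0).round(3))
print(proj(c,[.268,-.592,.213]),proj(c,[.268,-.592,.30]),proj(c,[.607,-.1306,.172]))
cv2.imwrite('pics/s1.png',cv2.resize(c['frame'][0:180,230:500,::-1],None,fx=2.9,fy=2.9,interpolation=cv2.INTER_CUBIC))
E
```

```text
(400, 122) [ 0.258 -0.878  0.   ]
(462, 122) [-0.037 -0.912  0.   ]
(420, 112) [ 0.131 -1.053  0.   ]
(np.float64(415.61042797357055), np.float64(89.50879654841174)) (np.float64(418.82916098241276), np.float64(64.6397858653194)) (np.float64(313.8500464714388), np.float64(143.46246537662867))
```

View pics/s1.png

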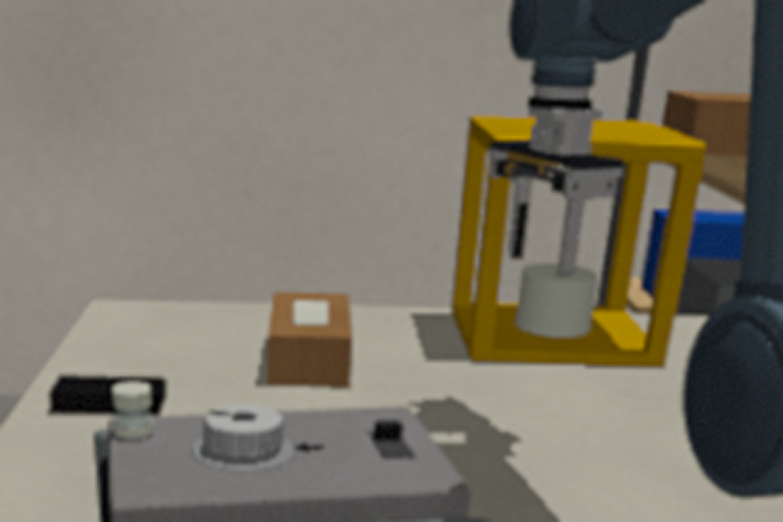

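The rack is well behind the gripper at y < -0.88, so the route is clear. I'll move above the front right of the wheel, with the gripper shut and the tool turned.

Emit:
{"fn": "play_rows", "kwargs": {"motion": [{"hand": -1, "linear": [2, 3, 2.5], "turn": -0.1}, {"hand": -1, "linear": [4, 6, 2.5], "turn": -0.2}, {"hand": -1, "linear": [6, 9, 2.5], "turn": -0.3}, {"hand": -1, "linear": [8, 12, 2.5], "turn": -0.4}, {"hand": -1, "linear": [9.5, 14.3, 2.5], "turn": -0.491}], "force": 50}}

```text
time_s: 0.75
position: [0.3644, -0.4472, 0.2384]
tcp_rot: [[0.998, -0.068, 0.0], [-0.068, -0.998, 0.0], [0.0, -0.0, -1.0]]
wrist_force: [-0.1, -0.8, 0.6]
grip_width: 0.0569
gripper_force: 0.0
```

Emit:
{"fn": "play_rows", "kwargs": {"motion": [{"hand": -1, "linear": [2, 3, 0], "turn": -0.1}, {"hand": -1, "linear": [4, 6, 0], "turn": -0.2}, {"hand": -1, "linear": [6, 9, 0], "turn": -0.3}, {"hand": -1, "linear": [8, 12, 0], "turn": -0.4}, {"hand": -1, "linear": [9.5, 14.3, 0], "turn": -0.491}]}}

```text
time_s: 1.25
position: [0.4593, -0.3042, 0.2385]
tcp_rot: [[0.848, -0.53, 0.0], [-0.53, -0.848, 0.0], [0.0, -0.0, -1.0]]
wrist_force: [0.6, -0.7, -0.7]
grip_width: 0.0172
gripper_force: 0.0
```

Emit:
{"fn": "play_rows", "kwargs": {"motion": [{"hand": -1, "linear": [3, 5, 0], "turn": -0.14}, {"hand": -1, "linear": [6, 10, 0], "turn": -0.28}, {"hand": -1, "linear": [8.5, 13, 0], "turn": -0.42}, {"hand": -1, "linear": [9.5, 14.4, 0], "turn": -0.491}, {"hand": -1, "linear": [9.5, 14.4, 0], "turn": -0.491}]}}

```text
time_s: 1.75
position: [0.5549, -0.1589, 0.2384]
tcp_rot: [[0.504, -0.864, 0.0], [-0.864, -0.504, 0.001], [-0.0, -0.001, -1.0]]
wrist_force: [-0.5, -0.1, 0.7]
grip_width: 0.0006
gripper_force: 0.0
```

Emit:
{"fn": "play_rows", "kwargs": {"motion": [{"hand": -1, "linear": [-0.15, -0.25, -3], "turn": 0}, {"hand": -1, "linear": [-0.15, -0.25, -5.5], "turn": 0}, {"hand": -1, "linear": [-0.15, -0.25, -7.5], "turn": 0}, {"hand": -1, "linear": [-0.15, -0.25, -7.85], "turn": 0}, {"hand": -1, "linear": [-0.15, -0.25, -7.85], "turn": 0}]}}

```text
time_s: 2.25
position: [0.5514, -0.165, 0.1597]
tcp_rot: [[0.5, -0.866, -0.001], [-0.866, -0.5, 0.0], [-0.001, 0.001, -1.0]]
wrist_force: [1.0, -0.5, 0.4]
grip_width: 0.0005
gripper_force: 0.0
```

Emit:
{"fn": "play_rows", "kwargs": {"motion": [{"hand": -1, "linear": [0.26, 0.15, 0], "turn": 0}, {"hand": -1, "linear": [0.52, 0.3, 0], "turn": 0}, {"hand": -1, "linear": [0.78, 0.45, 0], "turn": 0}, {"hand": -1, "linear": [1.04, 0.6, 0], "turn": 0}, {"hand": -1, "linear": [1.04, 0.6, 0], "turn": 0}]}}

```text
time_s: 2.75
position: [0.5629, -0.1583, 0.1603]
tcp_rot: [[0.501, -0.866, 0.001], [-0.866, -0.501, -0.0], [0.001, -0.0, -1.0]]
wrist_force: [1.0, 0.0, 0.2]
grip_width: 0.0007
gripper_force: 0.0
```

Emit:
{"fn": "play_rows", "kwargs": {"motion": [{"hand": -1, "linear": [0.09, 0.05, 0], "turn": 0}, {"hand": -1, "linear": [0.09, 0.05, 0], "turn": 0}]}}

```text
time_s: 2.95
position: [0.5633, -0.1579, 0.1599]
tcp_rot: [[0.5, -0.866, -0.0], [-0.866, -0.5, 0.0], [-0.0, 0.0, -1.0]]
wrist_force: [-0.2, 0.6, 0.3]
grip_width: 0.0008
gripper_force: 0.0
```

Emit:
{"fn": "play_rows", "kwargs": {"motion": [{"hand": -1, "linear": [0.09, 0.05, 0], "turn": 0}, {"hand": -1, "linear": [0.09, 0.05, 0], "turn": 0}]}}

```text
time_s: 3.15
position: [0.5642, -0.1575, 0.1599]
tcp_rot: [[0.5, -0.866, -0.0], [-0.866, -0.5, 0.0], [-0.0, -0.0, -1.0]]
wrist_force: [0.7, -0.3, -0.4]
grip_width: 0.0005
gripper_force: 0.0
```

Emit:
{"fn": "play_rows", "kwargs": {"motion": [{"hand": -1, "linear": [0.13, 0.075, 0], "turn": 0}, {"hand": -1, "linear": [0.13, 0.075, 0], "turn": 0}]}}

```text
time_s: 3.35
position: [0.5656, -0.1567, 0.16]
tcp_rot: [[0.5, -0.866, 0.0], [-0.866, -0.5, 0.0], [0.0, -0.0, -1.0]]
wrist_force: [0.8, 0.4, 0.4]
grip_width: 0.0008
gripper_force: 0.0
```

Emit:
{"fn": "play_rows", "kwargs": {"motion": [{"hand": -1, "linear": [0.09, 0.05, 0], "turn": 0}, {"hand": -1, "linear": [0.09, 0.05, 0], "turn": 0}]}}

```text
time_s: 3.55
position: [0.5664, -0.1562, 0.1599]
tcp_rot: [[0.5, -0.866, -0.0], [-0.866, -0.5, 0.0], [-0.0, -0.0, -1.0]]
wrist_force: [0.1, 0.1, -0.5]
grip_width: 0.0004
gripper_force: 0.0
```

Emit:
{"fn": "play_rows", "kwargs": {"motion": [{"hand": -1, "linear": [0.09, 0.05, 0], "turn": 0}, {"hand": -1, "linear": [0.09, 0.05, 0], "turn": 0}]}}

```text
time_s: 3.75
position: [0.5674, -0.1557, 0.16]
tcp_rot: [[0.5, -0.866, 0.0], [-0.866, -0.5, -0.0], [0.0, -0.0, -1.0]]
wrist_force: [-0.2, -0.3, -0.2]
grip_width: 0.0005
gripper_force: 0.0
```

Emit:
{"fn": "play_rows", "kwargs": {"motion": [{"hand": -1, "linear": [0.09, 0.05, 0], "turn": 0}, {"hand": -1, "linear": [0.09, 0.05, 0], "turn": 0}]}}

```text
time_s: 3.95
position: [0.5678, -0.1554, 0.1599]
tcp_rot: [[0.5, -0.866, -0.001], [-0.866, -0.5, -0.0], [-0.0, 0.001, -1.0]]
wrist_force: [-2.9, -0.5, 0.6]
grip_width: 0.0007
gripper_force: 1.3
```

Emit:
{"fn": "play_rows", "kwargs": {"motion": [{"hand": -1, "linear": [0.09, 0.05, 0], "turn": 0}, {"hand": -1, "linear": [0.09, 0.05, 0], "turn": 0}]}}

```text
time_s: 4.15
position: [0.5679, -0.1554, 0.1599]
tcp_rot: [[0.5, -0.866, -0.003], [-0.866, -0.5, -0.001], [-0.001, 0.004, -1.0]]
wrist_force: [-6.6, -2.5, 2.5]
grip_width: 0.0006
gripper_force: 3.3
```

```bash
python3 - <<'E'
from h import *
c=cap('top','t2.png');o=sensors.get_obs();print(o['position'],o['wrist_force'],o['gripper_force'],o['joints'].round(1))
f=c['frame'][140:260,350:470,::-1]
cv2.imwrite('pics/z2.png',cv2.resize(f,None,fx=4,fy=4,interpolation=cv2.INTER_CUBIC))
E
```

```text
[ 0.56796127 -0.15535731  0.15988165] [-5.24348967 -2.78468207  1.90427295] 3.23100121691823 [-2.630e+01  9.100e+00  1.008e+02 -1.000e-01  7.020e+01  1.238e+02]
```

View pics/z2.png

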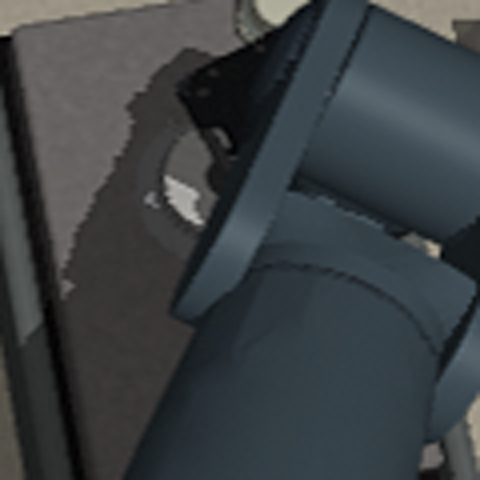

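The arm hides the wheel while pushing. Contact is made with the tool centre about 46 mm from the wheel centre, at roughly 6 N. I'll compute the arc table next.

```bash
python3 - <<'E'
from h import *
r=4.47
n=lambda a:np.array([np.cos(a),np.sin(a)])
a=-2.618
for i in range(7):
    print(round(a,3),[list((r*(n(a+.14*k)-n(a))).round(2)) for k in range(1,6)]); a+=.7
E
```

```text
-2.618 [[np.float64(0.35), np.float64(-0.52)], [np.float64(0.77), np.float64(-0.98)], [np.float64(1.25), np.float64(-1.38)], [np.float64(1.78), np.float64(-1.71)], [np.float64(2.35), np.float64(-1.97)]]
-1.918 [[np.float64(0.6), np.float64(-0.17)], [np.float64(1.22), np.float64(-0.26)], [np.float64(1.85), np.float64(-0.25)], [np.float64(2.47), np.float64(-0.17)], [np.float64(3.07), np.float64(0.01)]]
-1.218 [[np.float64(0.57), np.float64(0.26)], [np.float64(1.1), np.float64(0.59)], [np.float64(1.58), np.float64(0.99)], [np.float64(1.99), np.float64(1.46)], [np.float64(2.34), np.float64(1.98)]]
-0.518 [[np.float64(0.27), np.float64(0.56)], [np.float64(0.46), np.float64(1.16)], [np.float64(0.56), np.float64(1.78)], [np.float64(0.58), np.float64(2.4)], [np.float64(0.51), np.float64(3.02)]]
0.182 [[np.float64(-0.16), np.float64(0.61)], [np.float64(-0.39), np.float64(1.18)], [np.float64(-0.71), np.float64(1.72)], [np.float64(-1.1), np.float64(2.21)], [np.float64(-1.56), np.float64(2.64)]]
0.882 [[np.float64(-0.51), np.float64(0.36)], [np.float64(-1.06), np.float64(0.65)], [np.float64(-1.65), np.float64(0.86)], [np.float64(-2.27), np.float64(0.98)], [np.float64(-2.89), np.float64(1.02)]]
1.582 [[np.float64(-0.62), np.float64(-0.05)], [np.float64(-1.23), np.float64(-0.19)], [np.float64(-1.82), np.float64(-0.41)], [np.float64(-2.37), np.float64(-0.71)], [np.float64(-2.87), np.float64(-1.08)]]
```

Emit:
{"fn": "play_rows", "kwargs": {"motion": [{"hand": -1, "linear": [0.35, -0.42, 0], "turn": 0.14}, {"hand": -1, "linear": [0.77, -0.88, 0], "turn": 0.28}, {"hand": -1, "linear": [1.25, -1.28, 0], "turn": 0.42}, {"hand": -1, "linear": [1.78, -1.61, 0], "turn": 0.56}, {"hand": -1, "linear": [2.35, -1.87, 0], "turn": 0.7}]}}

```text
time_s: 4.7
position: [0.592, -0.1751, 0.16]
tcp_rot: [[0.942, -0.335, -0.002], [-0.335, -0.942, -0.003], [-0.001, 0.003, -1.0]]
wrist_force: [-3.4, -4.2, 0.6]
grip_width: 0.0007
gripper_force: 2.6
```

Tangential force is about 1.8 N, which matches the wheel turning. I'll press a little harder and continue.

Emit:
{"fn": "play_rows", "kwargs": {"motion": [{"hand": -1, "linear": [0.63, -0.08, 0], "turn": 0.14}, {"hand": -1, "linear": [1.25, -0.17, 0], "turn": 0.28}, {"hand": -1, "linear": [1.87, -0.16, 0], "turn": 0.42}, {"hand": -1, "linear": [2.48, -0.08, 0], "turn": 0.56}, {"hand": -1, "linear": [3.06, 0.1, 0], "turn": 0.7}]}}

```text
time_s: 5.2
position: [0.6239, -0.1751, 0.1601]
tcp_rot: [[0.937, 0.35, 0.002], [0.35, -0.937, -0.005], [-0.0, 0.005, -1.0]]
wrist_force: [1.0, -7.5, -2.3]
grip_width: 0.0004
gripper_force: 3.7
```

Emit:
{"fn": "play_rows", "kwargs": {"motion": [{"hand": -1, "linear": [0.57, 0.26, 0], "turn": 0.14}, {"hand": -1, "linear": [1.1, 0.59, 0], "turn": 0.28}, {"hand": -1, "linear": [1.58, 0.99, 0], "turn": 0.42}, {"hand": -1, "linear": [1.99, 1.46, 0], "turn": 0.56}, {"hand": -1, "linear": [2.34, 1.98, 0], "turn": 0.7}]}}

```text
time_s: 5.7
position: [0.6486, -0.1545, 0.1602]
tcp_rot: [[0.491, 0.871, 0.006], [0.871, -0.491, -0.004], [-0.001, 0.007, -1.0]]
wrist_force: [6.2, -4.7, -3.8]
grip_width: 0.0005
gripper_force: 3.7
```

```bash
python3 - <<'E'
from h import *
c=cap('top');o=sensors.get_obs();print(o['position'],o['wrist_force'],o['gripper_force'],o['joints'].round(1))
f=c['frame'][140:260,350:470,::-1]
cv2.imwrite('pics/z3.png',cv2.resize(f,None,fx=4,fy=4,interpolation=cv2.INTER_CUBIC))
E
```

```text
[ 0.6491091  -0.15363593  0.16024678] [ 7.47304339 -5.14908914 -4.24951591] 4.2178013920784 [-23.   18.8  89.2  -0.   71.6   6.1]
```

View pics/z3.png

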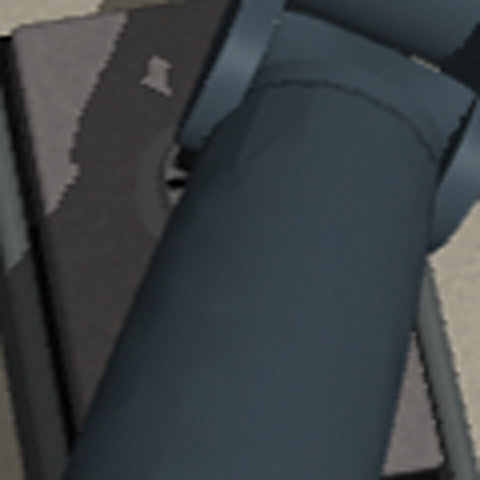

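Crop: the index line shows at (178,182), pointing left of the hub. The wheel has followed the finger by about 2.1 rad without slip, so I'll continue.

Emit:
{"fn": "play_rows", "kwargs": {"motion": [{"hand": -1, "linear": [0.27, 0.56, 0], "turn": 0.14}, {"hand": -1, "linear": [0.46, 1.16, 0], "turn": 0.28}, {"hand": -1, "linear": [0.56, 1.78, 0], "turn": 0.42}, {"hand": -1, "linear": [0.58, 2.4, 0], "turn": 0.56}, {"hand": -1, "linear": [0.51, 3.02, 0], "turn": 0.7}]}}

```text
time_s: 6.25
position: [0.6542, -0.1225, 0.1602]
tcp_rot: [[-0.186, 0.982, 0.007], [0.983, 0.186, -0.001], [-0.002, 0.007, -1.0]]
wrist_force: [7.7, -0.9, -3.2]
grip_width: 0.0003
gripper_force: 3.5
```

Emit:
{"fn": "play_rows", "kwargs": {"motion": [{"hand": -1, "linear": [-0.16, 0.61, 0], "turn": 0.14}, {"hand": -1, "linear": [-0.39, 1.18, 0], "turn": 0.28}, {"hand": -1, "linear": [-0.71, 1.72, 0], "turn": 0.42}, {"hand": -1, "linear": [-1.1, 2.21, 0], "turn": 0.56}, {"hand": -1, "linear": [-1.56, 2.64, 0], "turn": 0.7}]}}

```text
time_s: 6.75
position: [0.6378, -0.0945, 0.1601]
tcp_rot: [[-0.776, 0.631, 0.005], [0.631, 0.776, 0.002], [-0.003, 0.005, -1.0]]
wrist_force: [4.5, 1.6, -2.1]
grip_width: 0.0007
gripper_force: 2.7
```

Emit:
{"fn": "play_rows", "kwargs": {"motion": [{"hand": -1, "linear": [-0.57, 0.28, 0], "turn": 0.14}, {"hand": -1, "linear": [-1.12, 0.57, 0], "turn": 0.28}, {"hand": -1, "linear": [-1.71, 0.78, 0], "turn": 0.42}, {"hand": -1, "linear": [-2.33, 0.88, 0], "turn": 0.56}, {"hand": -1, "linear": [-2.92, 0.91, 0], "turn": 0.7}]}}

```text
time_s: 7.25
position: [0.6075, -0.084, 0.16]
tcp_rot: [[-1.0, -0.017, 0.002], [-0.017, 1.0, 0.005], [-0.002, 0.005, -1.0]]
wrist_force: [2.6, 7.1, 0.5]
grip_width: 0.0003
gripper_force: 3.7
```

Emit:
{"fn": "play_rows", "kwargs": {"motion": [{"hand": -1, "linear": [-0.62, -0.05, 0], "turn": 0.14}, {"hand": -1, "linear": [-1.23, -0.19, 0], "turn": 0.28}, {"hand": -1, "linear": [-1.82, -0.41, 0], "turn": 0.42}, {"hand": -1, "linear": [-2.37, -0.71, 0], "turn": 0.56}]}}

```text
time_s: 7.65
position: [0.5827, -0.0913, 0.1599]
tcp_rot: [[-0.838, -0.546, -0.001], [-0.546, 0.838, 0.005], [-0.002, 0.005, -1.0]]
wrist_force: [-1.7, 7.2, 3.0]
grip_width: 0.0007
gripper_force: 3.4
```

```bash
python3 - <<'E'
from h import *
o=sensors.get_obs();print(o['position'],o['wrist_force'],o['gripper_force'],o['joints'].round(1))
E
```

```text
[ 0.58271587 -0.09134029  0.15991127] [-1.68591688  7.23190461  3.00387676] 3.426605500280857 [ -20.     9.2  100.7    0.3   70.2 -143.2]
```

One stroke is done, about 4.76 rad. I'll back off, untwist clear of the machine and look.

Emit:
{"fn": "play_rows", "kwargs": {"motion": [{"hand": -1, "linear": [-1.1, 1.7, 0], "turn": 0}, {"hand": -1, "linear": [-1.1, 1.7, 4], "turn": -0.14}, {"hand": -1, "linear": [-1.1, 1.7, 7.5], "turn": -0.28}, {"hand": -1, "linear": [-1.1, -1, 7.5], "turn": -0.42}, {"hand": -1, "linear": [-1.1, -5, 7.5], "turn": -0.56}]}}

```text
time_s: 8.15
position: [0.5735, -0.1434, 0.2371]
tcp_rot: [[-1.0, -0.009, 0.004], [-0.009, 1.0, -0.001], [-0.004, -0.001, -1.0]]
wrist_force: [0.9, 0.5, -0.2]
grip_width: 0.0007
gripper_force: 0.0
```

Emit:
{"fn": "play_rows", "kwargs": {"motion": [{"hand": -1, "linear": [-1, -4, 0], "turn": -0.14}, {"hand": -1, "linear": [-2, -8, 0], "turn": -0.28}, {"hand": -1, "linear": [-3, -12, 0], "turn": -0.42}, {"hand": -1, "linear": [-4, -16, 0], "turn": -0.56}, {"hand": -1, "linear": [-5, -20, 0], "turn": -0.7}]}}

```text
time_s: 8.65
position: [0.5219, -0.3455, 0.2351]
tcp_rot: [[-0.768, 0.64, 0.001], [0.64, 0.768, -0.0], [-0.001, 0.001, -1.0]]
wrist_force: [-0.1, -0.4, 0.1]
grip_width: 0.0006
gripper_force: 0.0
```

Emit:
{"fn": "play_rows", "kwargs": {"motion": [{"hand": -1, "linear": [0, 0, 0], "turn": -0.14}, {"hand": -1, "linear": [0, 0, 0], "turn": -0.28}, {"hand": -1, "linear": [0, 0, 0], "turn": -0.42}, {"hand": -1, "linear": [0, 0, 0], "turn": -0.56}, {"hand": -1, "linear": [0, 0, 0], "turn": -0.7}]}}

```text
time_s: 9.15
position: [0.5225, -0.344, 0.2349]
tcp_rot: [[-0.175, 0.985, 0.001], [0.985, 0.175, 0.0], [0.0, 0.001, -1.0]]
wrist_force: [-0.2, 0.6, 0.5]
grip_width: 0.0009
gripper_force: 0.0
```

Emit:
{"fn": "play_rows", "kwargs": {"motion": [{"hand": -1, "linear": [0, 0, 0], "turn": -0.14}, {"hand": -1, "linear": [0, 0, 0], "turn": -0.28}, {"hand": -1, "linear": [0, 0, 0], "turn": -0.42}, {"hand": -1, "linear": [0, 0, 0], "turn": -0.56}, {"hand": -1, "linear": [0, 0, 0], "turn": -0.7}]}}

```text
time_s: 9.65
position: [0.5225, -0.3439, 0.2349]
tcp_rot: [[0.5, 0.866, 0.001], [0.866, -0.5, 0.0], [0.001, 0.001, -1.0]]
wrist_force: [-0.5, -0.2, 0.0]
grip_width: 0.0005
gripper_force: 0.0
```

```bash
python3 - <<'E'
from h import *
c=cap('top');o=sensors.get_obs();print(o['position'],o['wrist_force'],o['joints'].round(1))
f=c['frame'][125:280,335:475,::-1]
cv2.imwrite('pics/z4.png',cv2.resize(f,None,fx=3.8,fy=3.8,interpolation=cv2.INTER_CUBIC))
E
```

```text
[ 0.52256467 -0.34393534  0.23494809] [0.82172253 0.19724993 0.19279672] [-43.7   9.8  91.9   0.   78.3 -13.5]
```

View pics/z4.png

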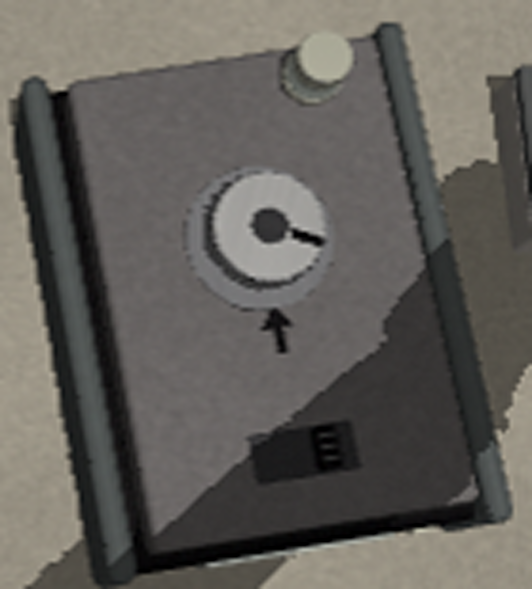

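Crop: hub at (270,226), line tip at (322,242), so the wheel stands at about 7.37 rad with about 5.2 rad to go. The jar and latch are unmoved. I'll finish untwisting to -175° and return to the wheel.

Emit:
{"fn": "play_rows", "kwargs": {"motion": [{"hand": -1, "linear": [0, 0, 0], "turn": -0.14}, {"hand": -1, "linear": [0, 0, 0], "turn": -0.28}, {"hand": -1, "linear": [0, 0, 0], "turn": -0.42}, {"hand": -1, "linear": [0, 0, 0], "turn": -0.56}, {"hand": -1, "linear": [0, 0, 0], "turn": -0.7}]}}

```text
time_s: 10.2
position: [0.5225, -0.3439, 0.235]
tcp_rot: [[0.94, 0.342, 0.001], [0.342, -0.94, 0.0], [0.001, 0.0, -1.0]]
wrist_force: [0.2, -0.0, 0.4]
grip_width: 0.0003
gripper_force: 0.0
```

Emit:
{"fn": "play_rows", "kwargs": {"motion": [{"hand": -1, "linear": [0, 0, 0], "turn": -0.14}, {"hand": -1, "linear": [0, 0, 0], "turn": -0.28}, {"hand": -1, "linear": [0, 0, 0], "turn": -0.42}, {"hand": -1, "linear": [0, 0, 0], "turn": -0.56}, {"hand": -1, "linear": [0, 0, 0], "turn": -0.7}]}}

```text
time_s: 10.7
position: [0.5225, -0.3439, 0.2349]
tcp_rot: [[0.939, -0.343, 0.001], [-0.343, -0.939, 0.0], [0.001, -0.0, -1.0]]
wrist_force: [-0.5, -0.2, -0.5]
grip_width: 0.0003
gripper_force: 0.0
```

Emit:
{"fn": "play_rows", "kwargs": {"motion": [{"hand": -1, "linear": [0, 3, 0], "turn": -0.14}, {"hand": -1, "linear": [0.5, 6, 0], "turn": -0.28}, {"hand": -1, "linear": [1, 9, 0], "turn": -0.42}, {"hand": -1, "linear": [1.5, 12, 0], "turn": -0.56}, {"hand": -1, "linear": [2, 15, 0], "turn": -0.7}]}}

```text
time_s: 11.2
position: [0.5425, -0.1927, 0.2351]
tcp_rot: [[0.497, -0.868, 0.001], [-0.868, -0.497, 0.0], [0.0, -0.001, -1.0]]
wrist_force: [0.9, -0.2, -0.9]
grip_width: 0.0006
gripper_force: 0.0
```

Emit:
{"fn": "play_rows", "kwargs": {"motion": [{"hand": -1, "linear": [0.2, 3, 0], "turn": -0.14}, {"hand": -1, "linear": [0.4, 5, 0], "turn": -0.28}, {"hand": -1, "linear": [0.4, 5.8, 0], "turn": -0.42}, {"hand": -1, "linear": [0.4, 5.8, 0], "turn": -0.43}, {"hand": -1, "linear": [0.4, 5.8, 0], "turn": -0.43}]}}

```text
time_s: 11.7
position: [0.5464, -0.1361, 0.235]
tcp_rot: [[0.097, -0.995, 0.0], [-0.995, -0.097, -0.0], [0.0, -0.0, -1.0]]
wrist_force: [-0.4, -0.4, -0.1]
grip_width: 0.0005
gripper_force: 0.0
```

```bash
python3 - <<'E'
from h import *
o=sensors.get_obs();print(o['position'],o['tcp_rot'].round(3)[:,1],o['joints'].round(1))
r=4.5
n=lambda a:np.array([np.cos(a),np.sin(a)])
a=-3.054
for i in range(8):
    print(round(a,3),[[float(v) for v in (r*(n(a+.14*k)-n(a))).round(2)] for k in range(1,6)]); a+=.7
E
```

```text
[ 0.5463536  -0.13612967  0.23503197] [-0.995 -0.097 -0.   ] [-25.5   1.4 101.    0.   77.6 148.9]
-3.054 [[0.1, -0.62], [0.28, -1.22], [0.55, -1.79], [0.89, -2.32], [1.31, -2.8]]
-2.354 [[0.48, -0.41], [1.0, -0.75], [1.58, -1.02], [2.18, -1.2], [2.8, -1.3]]
-1.654 [[0.63, -0.01], [1.25, 0.07], [1.86, 0.24], [2.44, 0.49], [2.98, 0.81]]
-0.954 [[0.49, 0.4], [0.91, 0.86], [1.27, 1.38], [1.55, 1.94], [1.75, 2.54]]
-0.254 [[0.12, 0.62], [0.14, 1.25], [0.08, 1.87], [-0.06, 2.49], [-0.3, 3.07]]
0.446 [[-0.31, 0.55], [-0.69, 1.05], [-1.14, 1.49], [-1.65, 1.86], [-2.21, 2.16]]
1.146 [[-0.59, 0.22], [-1.21, 0.35], [-1.83, 0.4], [-2.46, 0.36], [-3.08, 0.23]]
1.846 [[-0.59, -0.21], [-1.15, -0.51], [-1.66, -0.88], [-2.11, -1.31], [-2.5, -1.81]]
```

Emit:
{"fn": "play_rows", "kwargs": {"motion": [{"hand": -1, "linear": [0, 0, -4], "turn": 0}, {"hand": -1, "linear": [0, 0, -7.5], "turn": 0}, {"hand": -1, "linear": [0, 0, -7.5], "turn": 0}, {"hand": -1, "linear": [0.5, 0.04, -7.5], "turn": 0}, {"hand": -1, "linear": [1, 0.08, -7.5], "turn": 0}]}}

```text
time_s: 12.2
position: [0.558, -0.1362, 0.1625]
tcp_rot: [[0.094, -0.996, 0.004], [-0.996, -0.094, -0.002], [0.002, -0.004, -1.0]]
wrist_force: [0.7, -1.0, -0.0]
grip_width: 0.0002
gripper_force: 0.0
```

Emit:
{"fn": "play_rows", "kwargs": {"motion": [{"hand": -1, "linear": [0.3, 0.02, 0], "turn": 0}, {"hand": -1, "linear": [0.5, 0.03, 0], "turn": 0}, {"hand": -1, "linear": [0.68, 0.04, 0], "turn": 0}, {"hand": -1, "linear": [0.68, 0.04, 0], "turn": 0}]}}

```text
time_s: 12.6
position: [0.5615, -0.1357, 0.1619]
tcp_rot: [[0.094, -0.996, -0.005], [-0.996, -0.094, -0.002], [0.001, 0.005, -1.0]]
wrist_force: [-12.9, -1.7, 9.3]
grip_width: 0.0005
gripper_force: 6.2
```

Emit:
{"fn": "play_rows", "kwargs": {"motion": [{"hand": -1, "linear": [0.06, -0.62, 0], "turn": 0.14}, {"hand": -1, "linear": [0.24, -1.22, 0], "turn": 0.28}, {"hand": -1, "linear": [0.51, -1.79, 0], "turn": 0.42}, {"hand": -1, "linear": [0.85, -2.32, 0], "turn": 0.56}, {"hand": -1, "linear": [1.27, -2.8, 0], "turn": 0.7}]}}

```text
time_s: 13.1
position: [0.5753, -0.1645, 0.1617]
tcp_rot: [[0.717, -0.697, -0.002], [-0.697, -0.717, -0.003], [0.001, 0.003, -1.0]]
wrist_force: [-6.2, -3.1, 4.6]
grip_width: 0.0003
gripper_force: 3.1
```

Emit:
{"fn": "play_rows", "kwargs": {"motion": [{"hand": -1, "linear": [0.48, -0.41, 0], "turn": 0.14}, {"hand": -1, "linear": [1.0, -0.75, 0], "turn": 0.28}, {"hand": -1, "linear": [1.58, -1.02, 0], "turn": 0.42}, {"hand": -1, "linear": [2.18, -1.2, 0], "turn": 0.56}, {"hand": -1, "linear": [2.8, -1.3, 0], "turn": 0.7}]}}

```text
time_s: 13.6
position: [0.6045, -0.1778, 0.1618]
tcp_rot: [[0.997, -0.071, 0.002], [-0.071, -0.997, -0.004], [0.002, 0.004, -1.0]]
wrist_force: [-1.9, -3.5, 3.2]
grip_width: 0.0004
gripper_force: 1.9
```

Emit:
{"fn": "play_rows", "kwargs": {"motion": [{"hand": -1, "linear": [0.63, 0.07, 0], "turn": 0.14}, {"hand": -1, "linear": [1.25, 0.15, 0], "turn": 0.28}, {"hand": -1, "linear": [1.86, 0.32, 0], "turn": 0.42}, {"hand": -1, "linear": [2.44, 0.57, 0], "turn": 0.56}, {"hand": -1, "linear": [2.97, 0.89, 0], "turn": 0.7}]}}

```text
time_s: 14.1
position: [0.6352, -0.1693, 0.162]
tcp_rot: [[0.809, 0.588, 0.005], [0.588, -0.809, -0.005], [0.001, 0.007, -1.0]]
wrist_force: [1.4, -5.3, 1.3]
grip_width: 0.0003
gripper_force: 2.5
```

Emit:
{"fn": "play_rows", "kwargs": {"motion": [{"hand": -1, "linear": [0.48, 0.4, 0], "turn": 0.14}, {"hand": -1, "linear": [0.9, 0.86, 0], "turn": 0.28}, {"hand": -1, "linear": [1.26, 1.38, 0], "turn": 0.42}, {"hand": -1, "linear": [1.54, 1.94, 0], "turn": 0.56}, {"hand": -1, "linear": [1.74, 2.54, 0], "turn": 0.7}]}}

```text
time_s: 14.6
position: [0.6535, -0.143, 0.1621]
tcp_rot: [[0.24, 0.971, 0.007], [0.971, -0.24, -0.004], [-0.002, 0.008, -1.0]]
wrist_force: [4.9, -2.2, -0.3]
grip_width: 0.0003
gripper_force: 2.5
```

Emit:
{"fn": "play_rows", "kwargs": {"motion": [{"hand": -1, "linear": [0.12, 0.62, 0], "turn": 0.14}, {"hand": -1, "linear": [0.14, 1.25, 0], "turn": 0.28}, {"hand": -1, "linear": [0.08, 1.87, 0], "turn": 0.42}, {"hand": -1, "linear": [-0.06, 2.49, 0], "turn": 0.56}, {"hand": -1, "linear": [-0.3, 3.07, 0], "turn": 0.7}]}}

```text
time_s: 15.1
position: [0.6505, -0.1108, 0.1621]
tcp_rot: [[-0.442, 0.897, 0.008], [0.897, 0.442, -0.001], [-0.004, 0.006, -1.0]]
wrist_force: [5.5, 0.6, -0.6]
grip_width: 0.0006
gripper_force: 2.4
```

Emit:
{"fn": "play_rows", "kwargs": {"motion": [{"hand": -1, "linear": [-0.36, 0.53, 0], "turn": 0.14}, {"hand": -1, "linear": [-0.74, 1.03, 0], "turn": 0.28}, {"hand": -1, "linear": [-1.18, 1.46, 0], "turn": 0.42}, {"hand": -1, "linear": [-1.68, 1.82, 0], "turn": 0.56}, {"hand": -1, "linear": [-2.24, 2.11, 0], "turn": 0.7}]}}

```text
time_s: 15.6
position: [0.6277, -0.0882, 0.162]
tcp_rot: [[-0.916, 0.401, 0.007], [0.401, 0.916, 0.002], [-0.005, 0.004, -1.0]]
wrist_force: [4.9, 5.1, 1.4]
grip_width: 0.0005
gripper_force: 2.8
```

Emit:
{"fn": "play_rows", "kwargs": {"motion": [{"hand": -1, "linear": [-0.59, 0.18, 0], "turn": 0.14}, {"hand": -1, "linear": [-1.21, 0.31, 0], "turn": 0.28}, {"hand": -1, "linear": [-1.83, 0.36, 0], "turn": 0.42}, {"hand": -1, "linear": [-2.46, 0.32, 0], "turn": 0.56}, {"hand": -1, "linear": [-3.07, 0.19, 0], "turn": 0.7}]}}

```text
time_s: 16.1
position: [0.5958, -0.0856, 0.1617]
tcp_rot: [[-0.959, -0.284, 0.003], [-0.284, 0.959, 0.004], [-0.004, 0.003, -1.0]]
wrist_force: [0.2, 6.9, 3.8]
grip_width: 0.0005
gripper_force: 3.3
```

Emit:
{"fn": "play_rows", "kwargs": {"motion": [{"hand": -1, "linear": [-0.43, -0.14, 0], "turn": 0.1}, {"hand": -1, "linear": [-0.84, -0.33, 0], "turn": 0.2}]}}

```text
time_s: 16.3
position: [0.587, -0.089, 0.1617]
tcp_rot: [[-0.884, -0.467, 0.002], [-0.467, 0.884, 0.004], [-0.003, 0.002, -1.0]]
wrist_force: [-2.5, 6.4, 4.9]
grip_width: 0.0006
gripper_force: 3.6
```

```bash
python3 - <<'E'
from h import *
o=sensors.get_obs();print(o['position'],o['wrist_force'],o['tcp_rot'].round(3)[:,1],o['joints'].round(1))
E
```

```text
[ 0.58695928 -0.08898905  0.16169519] [-2.5341314   6.36274693  4.92129084] [-0.467  0.884  0.002] [ -19.7    9.5  100.2    0.3   70.3 -137.6]
```

Emit:
{"fn": "play_rows", "kwargs": {"motion": [{"hand": -1, "linear": [-1.0, 1.7, 0], "turn": 0}, {"hand": -1, "linear": [-1.0, 1.7, 4], "turn": -0.1}, {"hand": -1, "linear": [-1.0, 1.7, 7.5], "turn": -0.2}, {"hand": -1, "linear": [-1.0, -1, 7.5], "turn": -0.3}, {"hand": -1, "linear": [-1.0, -5, 7.5], "turn": -0.42}]}}

```text
time_s: 16.8
position: [0.5778, -0.1408, 0.2381]
tcp_rot: [[-0.998, -0.06, 0.005], [-0.06, 0.998, -0.002], [-0.005, -0.002, -1.0]]
wrist_force: [0.1, -1.1, -0.6]
grip_width: 0.0006
gripper_force: 0.0
```

Emit:
{"fn": "play_rows", "kwargs": {"motion": [{"hand": -1, "linear": [-1, -4, 0], "turn": -0.05}, {"hand": -1, "linear": [-2, -8, 0], "turn": -0.07}, {"hand": -1, "linear": [-3, -12, 0], "turn": -0.07}, {"hand": -1, "linear": [-4, -16, 0], "turn": -0.07}, {"hand": -1, "linear": [-5, -20, 0], "turn": -0.07}]}}

```text
time_s: 17.3
position: [0.5262, -0.3429, 0.2361]
tcp_rot: [[-1.0, 0.008, 0.002], [0.008, 1.0, -0.001], [-0.002, -0.001, -1.0]]
wrist_force: [1.2, 0.2, -0.2]
grip_width: 0.0002
gripper_force: 0.0
```

```bash
cat > ang.py <<'E'
from h import *
c=cap('top');o=sensors.get_obs();print(o['position'],o['tcp_rot'].round(3)[:,1],o['time_s'])
f=c['frame'];K=8
# unwarp wheel top: world grid at z=.172 around W, rotate so cycler front is down
W=np.array([.6075,-.1307]);g=np.cumsum(np.ones(1))
N=240;s=.0004 # m/px
import sys
yaw=.18
X=np.zeros((N,N),np.float32);Y=X.copy()
for i in range(N):
    for j in range(N):
        lx=(N/2-i)*s;ly=(N/2-j)*s
        X[i,j],Y[i,j]=proj(c,[W[0]+lx*np.cos(yaw)-ly*np.sin(yaw),W[1]+lx*np.sin(yaw)+ly*np.cos(yaw),.172])
r=cv2.remap(f,X,Y,cv2.INTER_CUBIC)
gr=r.max(2).astype(float)
# dark pixels in annulus 12..30mm
ii,jj=np.mgrid[:N,:N];lx=(N/2-ii)*s;ly=(N/2-jj)*s
# recentre on bright disc
b=(gr>np.percentile(gr,80))&(np.hypot(lx,ly)<.045);print('disc off mm',lx[b].mean()*1e3,ly[b].mean()*1e3)
R=np.hypot(lx,ly);m=(R>.013)&(R<.029);w=np.clip(140-gr,0,None)*m
a=np.angle((w*np.exp(1j*np.arctan2(ly,lx))).sum());print('line local heading',a,'wheel mod 2pi',(a-np.pi)%(2*np.pi))
cv2.imwrite('pics/'+sys.argv[1],np.hstack([cv2.resize(r[:,:,::-1],(480,480)),cv2.resize(f[125:280,335:475,::-1],(318,352)).copy()[:480] if 0 else np.zeros((480,1,3),np.uint8)]))
E
python3 ang.py u1.png
```

```text
[ 0.52445068 -0.34843992  0.23597455] [ 0.013  1.    -0.005] 17.35
disc off mm -3.0520521672420404 3.3253931722286154
line local heading 3.015939477196013 wheel mod 2pi 6.157532130785806
```

View pics/u1.png

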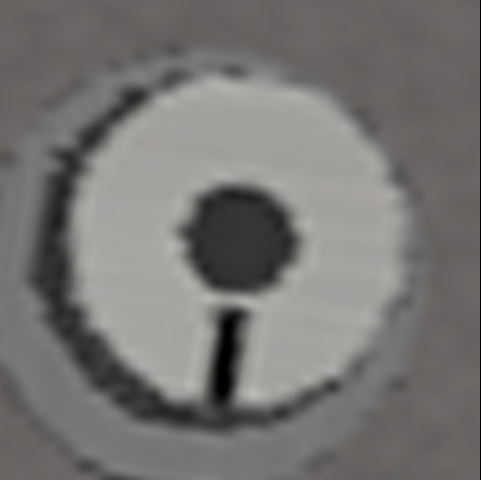

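The rectified view shows the line just short of the front: hub (239,239), line end (222,400), about 0.11 rad to go. I'll nudge it from the right-hand side.

Emit:
{"fn": "play_rows", "kwargs": {"motion": [{"hand": -1, "linear": [2, 4, 0], "turn": 0}, {"hand": -1, "linear": [4, 8, 0], "turn": 0}, {"hand": -1, "linear": [6, 12, 0], "turn": 0}, {"hand": -1, "linear": [8, 15, 0], "turn": 0}, {"hand": -1, "linear": [8, 15, 0], "turn": 0}]}}

```text
time_s: 17.85
position: [0.6083, -0.1875, 0.2359]
tcp_rot: [[-1.0, 0.003, 0.002], [0.003, 1.0, 0.0], [-0.002, 0.0, -1.0]]
wrist_force: [-0.0, -1.2, 0.0]
grip_width: 0.0003
gripper_force: 0.0
```

Emit:
{"fn": "play_rows", "kwargs": {"motion": [{"hand": -1, "linear": [0, 0, -4], "turn": 0}, {"hand": -1, "linear": [0, 0, -7.5], "turn": 0}, {"hand": -1, "linear": [0, 0, -7.5], "turn": 0}, {"hand": -1, "linear": [0, 0, -7.5], "turn": 0}]}}

```text
time_s: 18.25
position: [0.6063, -0.1917, 0.1606]
tcp_rot: [[-1.0, 0.009, -0.0], [0.009, 1.0, -0.0], [0.0, -0.0, -1.0]]
wrist_force: [0.3, 1.1, 1.7]
grip_width: 0.0004
gripper_force: 0.0
```

```bash
python3 - <<'E'
from h import *
o=sensors.get_obs();print(o['position'],o['wrist_force'],o['tcp_rot'].round(3)[:,1])
E
```

```text
[ 0.60627127 -0.19170541  0.16061606] [0.25636936 1.09331431 1.65323688] [ 0.009  1.    -0.   ]
```

Emit:
{"fn": "play_rows", "kwargs": {"motion": [{"hand": -1, "linear": [-0.1, 0.5, 0], "turn": 0}, {"hand": -1, "linear": [-0.1, 1.0, 0], "turn": 0}, {"hand": -1, "linear": [-0.1, 1.4, 0], "turn": 0}, {"hand": -1, "linear": [-0.1, 1.55, 0], "turn": 0}, {"hand": -1, "linear": [-0.1, 1.55, 0], "turn": 0}]}}

```text
time_s: 18.75
position: [0.6062, -0.1778, 0.1621]
tcp_rot: [[-1.0, 0.008, 0.003], [0.008, 1.0, -0.006], [-0.003, -0.006, -1.0]]
wrist_force: [0.4, -6.8, 2.4]
grip_width: 0.0005
gripper_force: 3.3
```

Emit:
{"fn": "play_rows", "kwargs": {"motion": [{"hand": -1, "linear": [0.18, 0, 0], "turn": 0.04}, {"hand": -1, "linear": [0.36, 0, 0], "turn": 0.08}, {"hand": -1, "linear": [0.53, 0.01, 0], "turn": 0.12}, {"hand": -1, "linear": [0.53, 0.01, 0], "turn": 0.12}]}}

```text
time_s: 19.15
position: [0.6115, -0.1777, 0.162]
tcp_rot: [[-0.994, -0.112, 0.003], [-0.112, 0.994, -0.005], [-0.002, -0.006, -1.0]]
wrist_force: [-1.3, -6.1, 1.8]
grip_width: 0.0002
gripper_force: 3.0
```

Emit:
{"fn": "play_rows", "kwargs": {"motion": [{"hand": -1, "linear": [0, -0.5, 0], "turn": 0}, {"hand": -1, "linear": [0, -2, 0], "turn": 0}, {"hand": -1, "linear": [0, -2, 4], "turn": 0}, {"hand": -1, "linear": [0, -3, 7.5], "turn": 0}, {"hand": -1, "linear": [-1, -7, 7.5], "turn": 0}]}}

```text
time_s: 19.65
position: [0.6039, -0.2457, 0.2419]
tcp_rot: [[-0.993, -0.115, 0.01], [-0.115, 0.993, -0.005], [-0.009, -0.006, -1.0]]
wrist_force: [0.9, -0.6, 0.4]
grip_width: 0.0002
gripper_force: 0.0
```

Emit:
{"fn": "play_rows", "kwargs": {"motion": [{"hand": -1, "linear": [-2, -4, 0], "turn": 0}, {"hand": -1, "linear": [-4, -8, 0], "turn": 0}, {"hand": -1, "linear": [-6, -12, 0], "turn": 0}, {"hand": -1, "linear": [-6, -12, 0], "turn": 0}]}}

```text
time_s: 20.05
position: [0.538, -0.3704, 0.2348]
tcp_rot: [[-0.994, -0.105, -0.001], [-0.105, 0.994, -0.001], [0.001, -0.001, -1.0]]
wrist_force: [0.3, -0.2, -0.2]
grip_width: 0.0005
gripper_force: 0.0
```

```bash
sed -i 's/^yaw=.*/yaw=.18/' ang.py; python3 ang.py u2.png; python3 - <<'E'
from h import *
c=cap('top');f=c['frame'][165:255,370:450,::-1]
cv2.imwrite('pics/z5.png',cv2.resize(f,None,fx=6.6,fy=6.6,interpolation=cv2.INTER_CUBIC))
E
```

```text
[ 0.53921778 -0.36800919  0.23477913] [-0.107  0.994  0.   ] 20.1
disc off mm -2.1497408871321904 2.992007026789636
line local heading 3.115538245707661 wheel mod 2pi 6.257130899297454
```

View pics/z5.png

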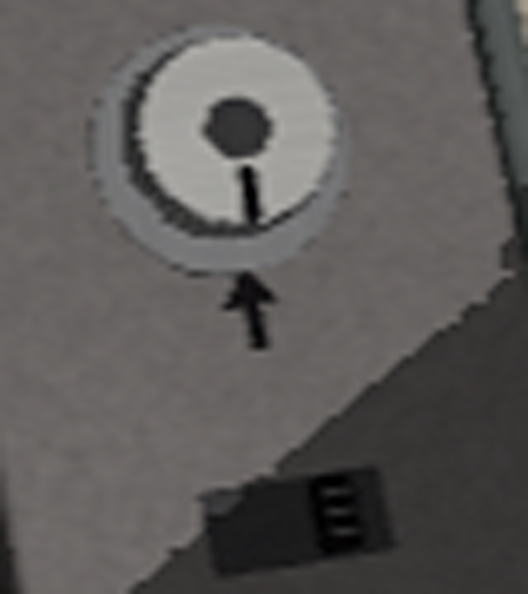

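The index line is now in line with the pointer to within a few hundredths of a radian. Picture: line (245,168) to (253,222), pointer (246,272) to (261,348). I'll refine it numerically against the initial picture's pointer.

```bash
python3 - <<'E'
from h import *
c=cap('top');f=c['frame'].max(2)
def seg(x0,x1,y0,y1,th):
    s=cv2.resize(f[y0:y1,x0:x1],None,fx=6,fy=6,interpolation=cv2.INTER_CUBIC)
    n,l,st,ce=cv2.connectedComponentsWithStats((s<th).astype(np.uint8))
    return s,l,st,ce,(x0,y0)
k=6.6
def P(x,y,z): return atz(c,(x+.5)/k-.5+370,(y+.5)/k-.5+165,z)[:2]
# hub: dark blob ; line: dark blob ; in z5 crop coords
z=cv2.cvtColor(cv2.imread('pics/z5.png'),cv2.COLOR_BGR2GRAY)
for th in(90,):
  n,l,st,ce=cv2.connectedComponentsWithStats((z[80:260,150:330]<th).astype(np.uint8))
  for i in range(1,n): 
    if st[i,4]>100: print(i,st[i],ce[i]+[150,80])
# hub and line fits
def head(d): return np.arctan2(d[1],d[0])
win=z[166:215,236:264].astype(float);w=np.clip(110-win,0,None);yy,xx=np.mgrid[166:215,236:264]
rows=np.arange(166,215);cx=(w*xx).sum(1)/w.sum(1);a,b=np.polyfit(rows,cx,1)
p1,p2=P(a*168+b,168,.172),P(a*214+b,214,.172);print('line',p1,p2,'heading-pi-yaw',head(p1-p2))
win=z[275:346,215:285].astype(float);w=np.clip(70-win,0,None);yy,xx=np.mgrid[275:346,215:285]
rows=np.arange(275,346);cx=(w*xx).sum(1)/w.sum(1);a,b=np.polyfit(rows,cx,1)
q1,q2=P(a*276+b,276,.14),P(a*345+b,345,.14);print('ptr',q1,q2,head(q1-q2))
h=z[95:162,200:275].astype(float);w=(h<100);yy,xx=np.mgrid[95:162,200:275]
H=P(xx[w].mean(),yy[w].mean(),.172);print('hub',H,'hub-line',head(H-p2),'hub-ptr',head(H-q2))
E
```

```text
2 [  54   19   67   59 2966] [237.53000674 127.46459879]
3 [   0   86  167   72 3509] [220.23425477 211.94727843]
line [ 0.59329865 -0.13319104] [ 0.57708932 -0.13521045] heading-pi-yaw 0.12394443539369483
ptr [ 0.56143783 -0.13898767] [ 0.53679647 -0.14354161] 0.18274664260488968
hub [ 0.60765378 -0.13030776] hub-line 0.15905011757747145 hub-ptr 0.18464029174479826
```

It is about 0.03 rad short. One more tiny nudge by retracing the approach.

Emit:
{"fn": "play_rows", "kwargs": {"motion": [{"hand": -1, "linear": [2, 4, 0], "turn": 0}, {"hand": -1, "linear": [4, 8, 0], "turn": 0}, {"hand": -1, "linear": [6, 12, 0], "turn": 0}, {"hand": -1, "linear": [7, 16, 0], "turn": 0}, {"hand": -1, "linear": [7, 17, 0], "turn": 0}]}}

```text
time_s: 20.7
position: [0.6119, -0.1901, 0.235]
tcp_rot: [[-0.993, -0.118, 0.0], [-0.118, 0.993, 0.001], [-0.0, 0.001, -1.0]]
wrist_force: [0.6, -0.3, -0.1]
grip_width: 0.0003
gripper_force: 0.0
```

Emit:
{"fn": "play_rows", "kwargs": {"motion": [{"hand": -1, "linear": [0, 0, -4], "turn": 0}, {"hand": -1, "linear": [0, 0, -7.5], "turn": 0}, {"hand": -1, "linear": [0, 0.5, -7.5], "turn": 0}, {"hand": -1, "linear": [0, 1.0, -7.5], "turn": 0}, {"hand": -1, "linear": [0, 1.5, -7.5], "turn": 0}]}}

```text
time_s: 21.2
position: [0.6119, -0.1807, 0.1626]
tcp_rot: [[-0.994, -0.111, 0.004], [-0.111, 0.994, -0.002], [-0.003, -0.002, -1.0]]
wrist_force: [-0.8, 0.2, 0.9]
grip_width: 0.0004
gripper_force: 0.0
```

Emit:
{"fn": "play_rows", "kwargs": {"motion": [{"hand": -1, "linear": [0, 0.3, 0], "turn": 0}, {"hand": -1, "linear": [0, 0.5, 0], "turn": 0}, {"hand": -1, "linear": [0, 0.5, 0], "turn": 0}]}}

```text
time_s: 21.5
position: [0.6119, -0.1777, 0.1626]
tcp_rot: [[-0.994, -0.111, 0.004], [-0.111, 0.994, -0.006], [-0.004, -0.006, -1.0]]
wrist_force: [0.4, -5.5, 1.9]
grip_width: 0.0004
gripper_force: 2.7
```

Emit:
{"fn": "play_rows", "kwargs": {"motion": [{"hand": -1, "linear": [0.1, 0.01, 0], "turn": 0.02}, {"hand": -1, "linear": [0.2, 0.02, 0], "turn": 0.045}, {"hand": -1, "linear": [0.2, 0.02, 0], "turn": 0.045}]}}

```text
time_s: 21.8
position: [0.6137, -0.1775, 0.1626]
tcp_rot: [[-0.988, -0.156, 0.003], [-0.156, 0.988, -0.005], [-0.003, -0.005, -1.0]]
wrist_force: [-1.2, -5.1, 3.2]
grip_width: 0.0005
gripper_force: 2.5
```

Emit:
{"fn": "play_rows", "kwargs": {"motion": [{"hand": -1, "linear": [0, -0.5, 0], "turn": 0}, {"hand": -1, "linear": [0, -2, 0], "turn": 0}, {"hand": -1, "linear": [0, -2, 4], "turn": 0}, {"hand": -1, "linear": [0, -3, 7.5], "turn": 0}, {"hand": -1, "linear": [-1, -7, 7.5], "turn": 0}]}}

```text
time_s: 22.3
position: [0.6059, -0.2456, 0.2419]
tcp_rot: [[-0.987, -0.16, 0.01], [-0.16, 0.987, -0.005], [-0.009, -0.006, -1.0]]
wrist_force: [0.3, -0.7, 0.7]
grip_width: 0.0003
gripper_force: 0.0
```

Emit:
{"fn": "play_rows", "kwargs": {"motion": [{"hand": -1, "linear": [-2, -4, 0], "turn": 0}, {"hand": -1, "linear": [-4, -8, 0], "turn": 0}, {"hand": -1, "linear": [-6, -12, 0], "turn": 0}, {"hand": -1, "linear": [-6, -12, 0], "turn": 0}]}}

```text
time_s: 22.7
position: [0.5399, -0.3703, 0.2348]
tcp_rot: [[-0.989, -0.149, -0.001], [-0.149, 0.989, -0.001], [0.001, -0.001, -1.0]]
wrist_force: [0.7, -0.7, 0.5]
grip_width: 0.0001
gripper_force: 0.0
```

```bash
cat > fit.py <<'E'
from h import *
c=cap('top');k=6.6
z=cv2.resize(cv2.cvtColor(c['frame'][165:255,370:450],cv2.COLOR_RGB2GRAY),None,fx=k,fy=k,interpolation=cv2.INTER_CUBIC)
cv2.imwrite('pics/z6.png',z)
def P(x,y,zz): return atz(c,(x+.5)/k-.5+370,(y+.5)/k-.5+165,zz)[:2]
head=lambda d: np.arctan2(d[1],d[0])
rows=np.arange(166,215);win=z[166:215,230:280].astype(float);w=np.clip(100-win,0,None);cx=(w*np.arange(230,280)).sum(1)/w.sum(1);a,b=np.polyfit(rows,cx,1)
p1,p2=P(a*168+b,168,.172),P(a*214+b,214,.172);H=np.array([.60765,-.13031])
print('line',head(p1-p2),'hub-line',head(H-p2),head(H-p1),'want .183')
E
python3 fit.py; python3 ang.py u3.png
```

```text
line 0.15889568674443252 hub-line 0.18891976789046155 0.22240852873114955 want .183
[ 0.54199091 -0.36639607  0.23478337] [-0.153  0.988  0.001] 22.8
disc off mm -3.0715582158717893 3.402973547016799
line local heading -3.139709556993539 wheel mod 2pi 0.0018830965962539636
```

The wheel is aligned (residual about 0.01 rad). Next is the latch at (0.4765, -0.165): I'll come down on its right side and push left.

Emit:
{"fn": "play_rows", "kwargs": {"motion": [{"hand": -1, "linear": [-2, 4, 0], "turn": 0.03}, {"hand": -1, "linear": [-4, 8, 0], "turn": 0.03}, {"hand": -1, "linear": [-5, 12, 0], "turn": 0.03}, {"hand": -1, "linear": [-6, 16, 0], "turn": 0.03}, {"hand": -1, "linear": [-6, 17.3, 0], "turn": 0.03}]}}

```text
time_s: 23.3
position: [0.4821, -0.1882, 0.2349]
tcp_rot: [[-0.982, -0.189, 0.0], [-0.189, 0.982, 0.001], [-0.0, 0.001, -1.0]]
wrist_force: [0.1, -0.4, 0.5]
grip_width: 0.0004
gripper_force: 0.0
```

Emit:
{"fn": "play_rows", "kwargs": {"motion": [{"hand": -1, "linear": [0, 0, -3], "turn": 0}, {"hand": -1, "linear": [0, 0, -6], "turn": 0}, {"hand": -1, "linear": [0, 0, -7.5], "turn": 0}, {"hand": -1, "linear": [0, 0, -8.1], "turn": 0}, {"hand": -1, "linear": [0, 0, -8.1], "turn": 0}]}}

```text
time_s: 23.8
position: [0.4828, -0.1923, 0.1537]
tcp_rot: [[-0.983, -0.185, -0.001], [-0.185, 0.983, 0.0], [0.001, 0.001, -1.0]]
wrist_force: [1.1, -0.6, -0.5]
grip_width: 0.0007
gripper_force: 0.0
```

```bash
python3 - <<'E'
from h import *
c=cap('top');o=sensors.get_obs();print(o['position'],o['wrist_force'],o['tcp_rot'].round(3)[:,1])
E
```

```text
[ 0.48321891 -0.192673    0.15467141] [ 0.58525519  0.18252749 -0.20412132] [-0.185  0.983 -0.001]
```

Emit:
{"fn": "play_rows", "kwargs": {"motion": [{"hand": -1, "linear": [-0.09, 0.49, 0], "turn": 0}, {"hand": -1, "linear": [-0.18, 0.98, 0], "turn": 0}, {"hand": -1, "linear": [-0.27, 1.47, 0], "turn": 0}, {"hand": -1, "linear": [-0.32, 1.77, 0], "turn": 0}, {"hand": -1, "linear": [-0.36, 1.97, 0], "turn": 0}]}}

```text
time_s: 24.35
position: [0.4793, -0.1725, 0.1545]
tcp_rot: [[-0.983, -0.185, 0.001], [-0.185, 0.983, -0.001], [-0.001, -0.001, -1.0]]
wrist_force: [1.5, -1.1, 0.6]
grip_width: 0.0005
gripper_force: 0.8
```

Emit:
{"fn": "play_rows", "kwargs": {"motion": [{"hand": -1, "linear": [-0.07, 0.39, 0], "turn": 0}, {"hand": -1, "linear": [-0.14, 0.79, 0], "turn": 0}, {"hand": -1, "linear": [-0.21, 1.18, 0], "turn": 0}, {"hand": -1, "linear": [-0.25, 1.38, 0], "turn": 0}, {"hand": -1, "linear": [-0.25, 1.38, 0], "turn": 0}]}}

```text
time_s: 24.85
position: [0.4767, -0.1602, 0.154]
tcp_rot: [[-0.983, -0.186, 0.001], [-0.186, 0.983, -0.004], [-0.0, -0.004, -1.0]]
wrist_force: [1.3, -8.3, -1.4]
grip_width: 0.0008
gripper_force: 3.8
```

Emit:
{"fn": "play_rows", "kwargs": {"motion": [{"hand": -1, "linear": [-0.04, 0.2, 0], "turn": 0}, {"hand": -1, "linear": [-0.07, 0.39, 0], "turn": 0}, {"hand": -1, "linear": [-0.07, 0.39, 0], "turn": 0}]}}

```text
time_s: 25.15
position: [0.4767, -0.1598, 0.1543]
tcp_rot: [[-0.983, -0.186, 0.003], [-0.186, 0.983, -0.013], [-0.001, -0.013, -1.0]]
wrist_force: [3.1, -19.7, -6.9]
grip_width: 0.0005
gripper_force: 9.9
```

It has met the stop. I'll back off, retreat and check.

Emit:
{"fn": "play_rows", "kwargs": {"motion": [{"hand": -1, "linear": [0.15, -0.8, 0], "turn": 0}, {"hand": -1, "linear": [0.3, -1.5, 0], "turn": 0}, {"hand": -1, "linear": [0.3, -1.5, 4], "turn": 0}, {"hand": -1, "linear": [0.3, -1.5, 8], "turn": 0}, {"hand": -1, "linear": [1, -5, 8.5], "turn": 0}]}}

```text
time_s: 25.65
position: [0.4879, -0.204, 0.2445]
tcp_rot: [[-0.982, -0.189, 0.007], [-0.189, 0.982, -0.003], [-0.006, -0.004, -1.0]]
wrist_force: [0.6, 0.3, -0.1]
grip_width: 0.001
gripper_force: 0.0
```

Emit:
{"fn": "play_rows", "kwargs": {"motion": [{"hand": -1, "linear": [1, -4, 0], "turn": 0}, {"hand": -1, "linear": [2, -8, 0], "turn": 0}, {"hand": -1, "linear": [3, -12, 0], "turn": 0}, {"hand": -1, "linear": [4, -16, 0], "turn": 0}, {"hand": -1, "linear": [4, -16, 0], "turn": 0}]}}

```text
time_s: 26.15
position: [0.5256, -0.3683, 0.2374]
tcp_rot: [[-0.983, -0.182, -0.001], [-0.182, 0.983, 0.001], [0.001, 0.002, -1.0]]
wrist_force: [0.1, 0.8, -0.2]
grip_width: 0.0004
gripper_force: 0.0
```

```bash
python3 fit.py; python3 - <<'E'
from h import *
c=cap('top');f=c['frame'][125:280,335:475,::-1]
cv2.imwrite('pics/z7.png',cv2.resize(f,None,fx=3.8,fy=3.8,interpolation=cv2.INTER_CUBIC))
o=sensors.get_obs();print(o['position'],o['wrist_force'])
E
```

```text
line 0.1597531807279295 hub-line 0.18923373964978493 0.22212173644594763 want .183
[ 0.52548891 -0.3648361   0.23778635] [ 0.93664258 -0.07011824 -0.44225318]
```

View pics/z7.png

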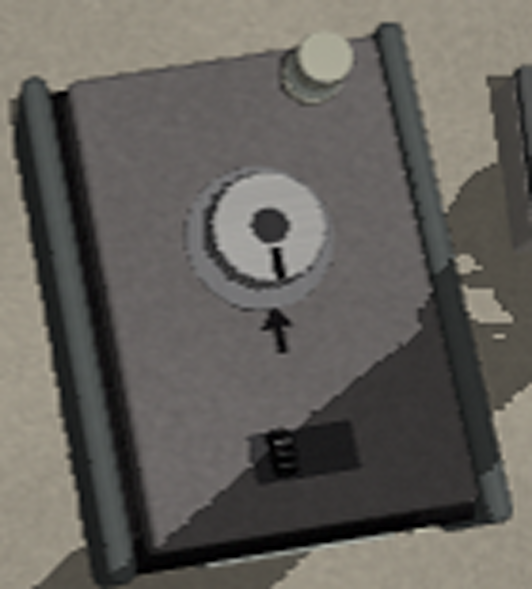

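The line points at the pointer (line end (280,277), pointer tip (275,312)). The latch has moved across to (282,453), where it stopped moving with the push rising to 20 N. The jar has not moved, and neither has the visible edge of the tip box.

```bash
python3 -c "
from rig import workorder
print(workorder.hand_in())"
```

```text
the job is handed in; nothing more can be done
None
```

I turned the lid wheel anticlockwise to its second alignment (within about 0.02 rad of the pointer), then pushed the latch left to its stop, and handed the job in at about 26 s; the jar was not disturbed, and the arm never came near the bottle or tip box, though I didn't check those two again at the end.

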